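Push one primed tube out of a tight row and lay it against the stops

ROBOT

A 6-joint arm with a two-finger parallel gripper is mounted at the origin on the work surface. World frame = base frame: x ahead of the robot, y to its left, z up, the work surface at z = 0. Lengths are in m, angles in rad, forces in N, time in s.
With the tool pointing down it reaches from about 0.35 to 0.975 m from the base axis. Payload 4.9 kg.
Tool frame: the origin (TCP) lies midway between the tips of the shut fingers; the grasp point (between the pads) lies 19 mm behind it; z points along the fingers, y is the direction in which the jaws open and shut (so a half turn about z gives the same grasp; the last joint's range is limited). The gripper opens to 85 mm and grips with 20 to 120 N. Pads are 22 mm wide; open, the fingers measure 114 mm over their backs; the gripper's body (76 mm by 85 mm) begins 54 mm behind the grasp point. The pads swing forward as they close: fully open they stand 13 mm farther back than shut.
Start: joints at [-1.405, 0.053, 1.613, -0, 1.476, -0.119], TCP at [0.176, -0.6, 0.231] pointing down, gripper open.
Joint ranges: [-3.01, 3.01], [-1.01, 2.22], [0.06, 2.58], [-1.02, 4.17], [0.09, 2.62], [-3.14, 3.14]. Speed limits (rad/s): [2.57, 2.57, 3.14, 3.14, 3.14, 3.14].

INTERFACE

Orientations are given as a unit quaternion [w, x, y, z].
In Python, from plant import manip, cams gives the robot as it stands.
- The arm moves only by the tool jog_arm, never from a script. Its argument "targets" is a list of rows, each a list of 4 numbers: the shift along the tool's x, y, z in m, then the turn about the tool's z in degrees. A call has 1 to 5 rows; each row is the pose to reach, as a shift and turn from the pose commanded when the call began, along the tool's axes at that moment; what a row does not reach only later rows make up. A row lasts 1/12 s, in which the tool goes at most 41.7 mm and 7.16 degrees, less where a joint would pass 70% of its speed; a pose out of reach is approached as far as the arm can. A call with a gripper value outside its range is refused whole. "fingers" is the opening, from 0 (shut) to 1 (fully open), set as the call begins (left out, the last holds). The fingers move at their own pace and stop on an object; the grip force is fixed at half the most. Time passes only in rows, so rows that repeat a pose let the fingers close. It gives the time, the measured TCP pose, the force and the opening at its end, in the units of the state.
- manip.state(): the state, without advancing time (a new reading comes with each control period).
- cams.grab_frame(name): name is "scene" or "top" or "wrist"; returns the picture (400x640x3 uint8, red, green, blue); there is no depth.
- cams.get_calibration(name): a dict with "camera_matrix" (3x3 intrinsics, pixels), "distortion" ([k1, k2, p1, p2, k3] as OpenCV has them; the pictures are not rectified), "cam_to_world" (4x4, takes a point from camera to world coordinates). Camera axes: x right, y up, looking along -z (the intrinsics and any distortion apply to the point x, -y, -z); pixel columns grow to the right and rows downward; lengths in m; the calibration is good to about 2 mm. A picture is of the moment at which its call begins: read the wrist's pose just before it. get_calibration takes no time and is no camera call; for the wrist camera it gives the pose at the moment of the call.
- manip.job_done(): hands the job in, once; it reports no verdict.
The state is a dict: "time": time; "joint_pos": joint angles; "joint_vel": joint speeds; "joint_efforts": joint torques, N m; "tool_pos": TCP position; "tool_rot": TCP orientation; "contact_force": force on the tool from outside, world axes, zero at the start; "ft_torque": the same for the moment, N m; "gripper_width": opening from 0.0 (shut) to 1.0 (fully open).
Only numpy, scipy, OpenCV 4.12 (cv2) and the standard library are available. Lean on these libraries where they do the work, as an engineer would, in place of code of your own. Each camera call takes 0.05 s, during which the arm holds its last target. There are 200 camera calls.

TASK

The red-primed tube lies jammed in a row of four touching tubes: push it out endways, along the bench towards the yellow patch and away from the blue block, until it is completely clear of the row, leaving the other tubes where they are. Only then pick it up and lay it flat on the wooden board, its long side up against the two small metal stops and its end up against the single end stop, and let go. Do not lift it out from among the others, and do not disturb anything else on the bench.

Things in the scene. Friction and masses are not known exactly. Their poses are not given: they have to be found in the camera images.
- tube_red_center (a point): red-primed rectangular tube with black end caps, 130 mm long (its own y), 38 wide (own x), 25 tall, about 0.28 kg; one of the two inner places of a row of four such tubes lying on the bench with long sides touching (0.2 mm apart) and ends staggered by up to 5 mm. The point is its centre, 12.5 above the bench. Either end may point either way when laid on the board.
- tube_near_center (a point): bare-steel rectangular tube with black end caps, 130 long (own y), 38 wide (own x), 25 tall; the outer tube of the row nearest the robot; the point is its centre, 12.5 above the bench. Must stay where it is.
- tube_mid_center (a point): bare-steel rectangular tube with black end caps, 130 long (own y), 38 wide (own x), 25 tall; the other inner tube of the row; the point is its centre, 12.5 above the bench. Must stay where it is.
- tube_far_center (a point): bare-steel rectangular tube with black end caps, 130 long (own y), 38 wide (own x), 25 tall; the outer tube of the row farthest from the robot; the point is its centre, 12.5 above the bench. Must stay where it is.
- block: heavy blue steel block (3.5 kg), foot 64 x 56, 70 mm tall, standing off one end of the row: about 80 mm are free between it and the tubes' ends, enough for a finger but not for a tube to pass. Origin at the centre of its underside. Must not be shifted.
- patch: flat yellow painted rectangle 90 x 100 mm on the bench, off the free end of the row (no thickness to speak of); its centre. The way over it is clear for at least 250 mm from the row's middle; tubes slide straight over it.
- seat (a point): where the tube's centre is when it lies fully home on the board, 30.5 mm above the bench. Axes: x square to the tube, towards the two small stops; y along the tube, towards the end stop. The faces of the small stops are at x = +19 mm from this point, that of the end stop at y = +65 mm.
- board: pale wooden board, 100 (x) x 230 (y) x 18 mm, fixed; origin under its centre, axes as the home point's. Aluminium stops rise 16 mm above the wood: two small ones at its +x edge, 20 (x) x 24 (y), centred at x = 32, y = 50 and -40 mm, 66 mm free between them for a finger; and an end stop, 44 (x) x 18 (y), at x = -2, y = 79. The other two sides are open.
- spray_can_center (a point): bystander: upright spray can, 54 mm diameter, 170 tall; its middle
- tub_center (a point): bystander: upright clear tub of screws, 76 mm diameter, 75 tall; its middle
- oil_bottle_center (a point): bystander: upright yellow bottle, 52 mm diameter, 160 tall, standing by one end of the board (the spray can by the other, about 195 mm from the board's middle); its middle
- screwdriver: bystander: screwdriver lying down, 190 mm long; left of the row
There are look-alikes about, which are no part of the job. Leave any pink, purple or turquoise look-alike of the part that bears tube_red_center alone.

How it is judged:
By the outcome, as a careful person would: the job done as asked, in the order asked, and still so for the second after the job is handed in, with the robot touching nothing.
It also fails if it takes over 67 s, if anything falls off the work surface, if the arm or the gripper's body presses on something with over 40 N, if the wrist force passes 120 N, or if a joint passes its speed limit or range.

## Working session

There is one attempt and no reset: what is moved stays moved. The work goes in short steps, Python scripts to look and compute and a tool call to move; the robot and the scene stay as the last step left them, time stands still between calls to the robot, and variables do not carry over. Pictures are saved under pics/ and viewed, about 8 in all and at most 12, crops included, and the job is handed in when it is done.

Besides the shell and the picture viewer there is one more tool, called after "Call:" as name(argument=value, ...) on one line, values as JSON. jog_arm: Moves the arm, as the interface text tells. Its arguments: {"type":"object","properties":{"targets":{"type":"array"},"fingers":{"type":"number"}},"required":["targets"]}

```bash
mkdir -p pics
cat > h.py <<'E'
import numpy as np, cv2
from plant import manip, cams
from scipy.spatial.transform import Rotation as R
def snap(n,f,crop=None,s=1):
    im=cams.grab_frame(n); cv2.imwrite(f'pics/{f}_raw.png',im[...,::-1])
    if crop: im=im[crop[1]:crop[3],crop[0]:crop[2]]
    cv2.imwrite(f'pics/{f}.png',cv2.resize(im[...,::-1],None,fx=s,fy=s,interpolation=cv2.INTER_CUBIC))
def pix2w(n,uv,z,cal=None):
    c=cal or cams.get_calibration(n); K=np.array(c["camera_matrix"]);T=np.array(c["cam_to_world"])
    p=cv2.undistortPoints(np.array(uv,float).reshape(-1,1,2),K,np.array(c["distortion"],float)).reshape(-1,2)
    d=np.c_[p[:,0],-p[:,1],-np.ones(len(p))]@T[:3,:3].T; o=T[:3,3]
    return o+d*((np.array(z)-o[2])/d[:,2])[:,None]
def w2pix(n,P,cal=None):
    c=cal or cams.get_calibration(n);T=np.array(c["cam_to_world"])
    q=(np.array(P,float).reshape(-1,3)-T[:3,3])@T[:3,:3]; q[:,1:]*=-1
    return cv2.projectPoints(q,np.zeros(3),np.zeros(3),np.array(c["camera_matrix"]),np.array(c["distortion"],float))[0].reshape(-1,2)
E
python3 - <<'E'
from h import *
np.set_printoptions(precision=3,suppress=True)
s=manip.state();print(s)
snap("top","top0",s=1.25);snap("scene","sc0",s=1.25)
for n in("top","scene","wrist"):
    c=cams.get_calibration(n);print(n,np.array(c["camera_matrix"]).tolist(),c["distortion"],np.round(c["cam_to_world"],3).tolist())
E
```

```text
{'time': 0.0, 'joint_pos': array([-1.405,  0.053,  1.614, -0.   ,  1.476, -0.119]), 'joint_vel': array([-0.   ,  0.001, -0.001,  0.   ,  0.001, -0.001]), 'joint_efforts': array([ -0.001, -39.368, -37.018,  -0.   ,   0.007,  -0.   ]), 'tool_pos': array([ 0.175, -0.599,  0.23 ]), 'tool_rot': array([-0.001,  0.99 ,  0.142, -0.   ]), 'contact_force': array([ 0.558, -0.011,  0.68 ]), 'ft_torque': array([0.022, 0.017, 0.002]), 'gripper_width': 1.0038284160280884}
top [[496.97414531900654, 0.0, 313.8278989604926], [0.0, 496.97414531900654, 199.94699246679647], [0.0, 0.0, 1.0]] [-0.156  0.     0.     0.     0.   ] [[-0.021, 0.993, -0.114, 0.359], [-1.0, -0.021, 0.009, -0.004], [0.007, 0.114, 0.993, 1.353], [0.0, 0.0, 0.0, 1.0]]
scene [[437.28810863101285, 0.0, 325.89450551275553], [0.0, 437.28810863101285, 201.07957452357195], [0.0, 0.0, 1.0]] [-0.047  0.     0.     0.     0.   ] [[0.528, -0.589, 0.612, 1.156], [0.849, 0.355, -0.391, -0.408], [0.013, 0.726, 0.687, 0.784], [0.0, 0.0, 0.0, 1.0]]
wrist [[317.0979281792507, 0.0, 318.3424336533709], [0.0, 317.0979281792507, 197.95779195086254], [0.0, 0.0, 1.0]] [-0.052  0.     0.     0.     0.   ] [[0.282, 0.925, 0.256, 0.241], [-0.959, 0.272, 0.074, -0.581], [-0.002, -0.267, 0.964, 0.372], [0.0, 0.0, 0.0, 1.0]]
```

View pics/top0.png

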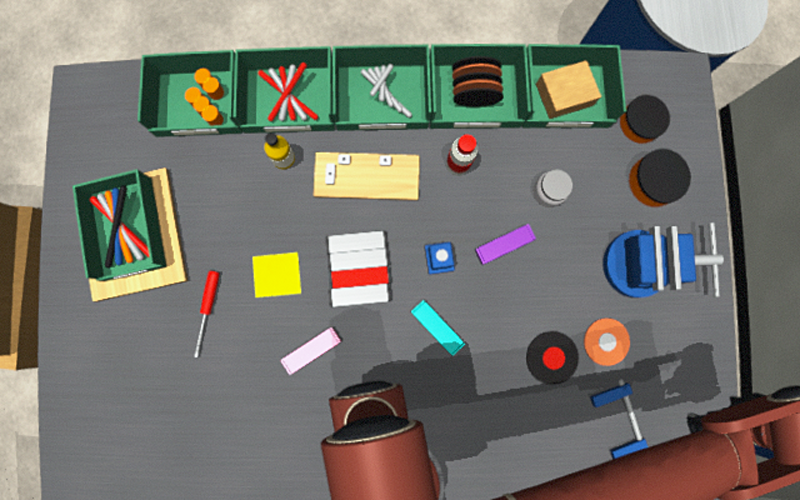

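View pics/sc0.png

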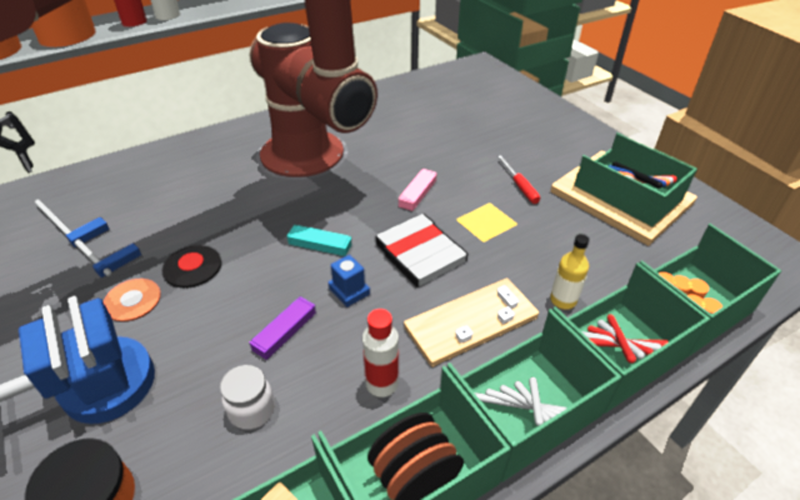

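The top view (1.25x pixels) has the red tube at (359,278), the second of the row from the robot. The candidates are:
- red tube (359,278): chosen, because it is the red one inside the row
- pink (312,350), purple (505,244) and turquoise (438,327): look-alikes, left alone
- red screwdriver handle (209,292): not a tube

The block is at (440,257), the patch at (276,275) and the board at (367,176), with its end stop on the left and its small stops at the top. I'll check this in a close crop.

Run:
```python
import cv2
im=cv2.imread('pics/top0_raw.png')[110:260,190:390]
cv2.imwrite('pics/crop0.png',cv2.resize(im,None,fx=4,fy=4,interpolation=cv2.INTER_CUBIC))
```

```text
(no output)
```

View pics/crop0.png

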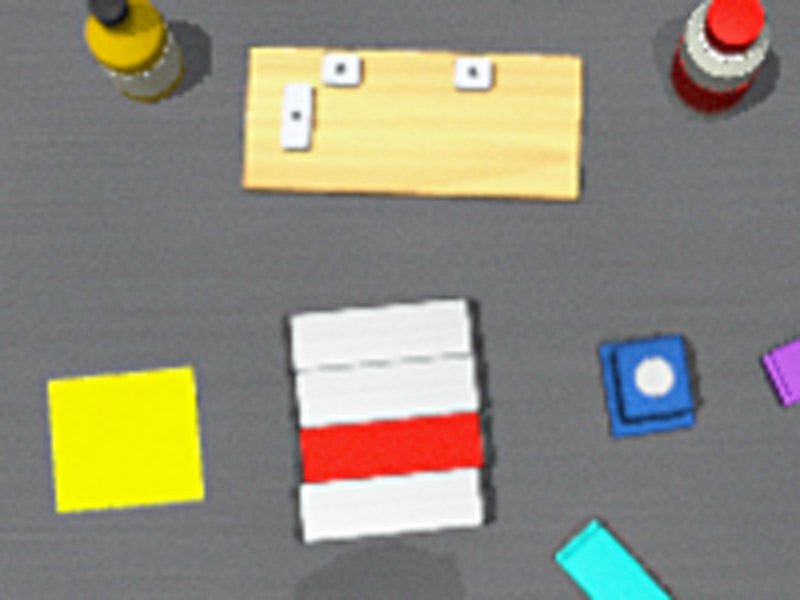

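Run:
```python
from h import *
np.set_printoptions(precision=4,suppress=True)
def w(pts,z): return pix2w("top",(np.array(pts,float)+.5)/4-.5+[190,110],z)
red=w([(300,430),(482,413),(484,467),(303,482)],.025)
print("red",red,red.mean(0))
print("len",np.linalg.norm(red[0]-red[1]),np.linalg.norm(red[3]-red[2]))
d=(red[0]+red[3]-red[1]-red[2])[:2];print("axis deg",np.degrees(np.arctan2(d[1],d[0])))
row=w([(290,316),(470,298),(484,526),(303,542)],.025);print("row",row,row.mean(0))
d=(row[0]+row[3]-row[1]-row[2])[:2];print("row ends deg",np.degrees(np.arctan2(d[1],d[0])))
b=w([(250,46),(582,57),(579,199),(244,187)],.018);print("board",b,b.mean(0))
d=(b[0]+b[3]-b[1]-b[2])[:2];print("board y deg",np.degrees(np.arctan2(d[1],d[0])), np.linalg.norm(b[0]-b[1]),np.linalg.norm(b[0]-b[3]))
p=w([(49,380),(193,367),(204,498),(58,512)],0);print("patch",p.mean(0))
bl=w([(601,345),(684,336),(694,425),(614,437)],.0);print("block",bl)
print("stops top z=.034: small", w([(342,69),(473,73)],.034),"end",w([(296,116)],.034))
```

```text
red [[ 0.4681  0.1166  0.025 ]
 [ 0.477  -0.0056  0.025 ]
 [ 0.4407 -0.0062  0.025 ]
 [ 0.4331  0.115   0.025 ]] [0.4547 0.0549 0.025 ]
len 0.12255788649543196 0.12145063298353047
axis deg 93.88866661380091
row [[ 0.5453  0.1226  0.025 ]
 [ 0.555   0.0009  0.025 ]
 [ 0.4014 -0.0054  0.025 ]
 [ 0.3931  0.1155  0.025 ]] [0.4737 0.0584 0.025 ]
row ends deg 94.23765311579035
board [[ 0.7357  0.1498  0.018 ]
 [ 0.7229 -0.0798  0.018 ]
 [ 0.6229 -0.0749  0.018 ]
 [ 0.6362  0.1541  0.018 ]] [0.6794 0.0373 0.018 ]
board y deg 86.74645225734676 0.22988683716080988 0.09962534327108538
patch [0.4662 0.2388 0.    ]
block [[ 0.5243 -0.0883  0.    ]
 [ 0.5294 -0.1456  0.    ]
 [ 0.4679 -0.1505  0.    ]
 [ 0.4609 -0.0954  0.    ]]
stops top z=.034: small [[ 0.7134  0.085   0.034 ]
 [ 0.7087 -0.0042  0.034 ]] end [[0.6812 0.1166 0.034 ]]
```

The crop confirms the red body at crop pixels (300–484, 413–482), third from the far side, with black caps. The block is to the right at (601–694) and the patch to the left at (125,440). The small stops are at (342,69) and (473,73), and the end stop is at (296,116). Next I'll move above the gap, gripper shut.

Call:
jog_arm(targets=[[0.02, -0.02, 0, 0], [0.045, -0.045, 0, 0], [0.07, -0.073, 0, 0], [0.095, -0.1, 0, 0], [0.12, -0.125, 0, 0]], fingers=0)

```text
time: 0.52
tool_pos: [0.2559, -0.4442, 0.2305]
tool_rot: [-0.001, 0.99, 0.142, -0.0]
contact_force: [0.9, -0.5, 0.2]
gripper_width: 0.297
```

Call:
jog_arm(targets=[[0.025, -0.025, 0, 0], [0.05, -0.05, 0, 0], [0.075, -0.075, 0, 0], [0.1, -0.1, 0, 0], [0.12, -0.125, 0, 0]])

```text
time: 0.93
tool_pos: [0.3363, -0.2905, 0.2308]
tool_rot: [-0.0, 0.99, 0.142, 0.0]
contact_force: [0.7, 0.2, -0.8]
gripper_width: 0.005
```

Call:
jog_arm(targets=[[0.025, -0.025, 0, 0], [0.05, -0.05, 0, 0], [0.075, -0.075, 0, 0], [0.1, -0.1, 0, 0], [0.12, -0.125, 0, 0]])

```text
time: 1.35
tool_pos: [0.4162, -0.1368, 0.231]
tool_rot: [-0.0, 0.99, 0.142, 0.0]
contact_force: [0.8, -0.4, 0.4]
gripper_width: 0.003
```

Call:
jog_arm(targets=[[0.02, -0.02, 0, 4], [0.04, -0.04, 0, 8], [0.06, -0.06, 0, 12.3], [0.07, -0.071, 0, 12.3], [0.07, -0.071, 0, 12.3]])

```text
time: 1.77
tool_pos: [0.4634, -0.0486, 0.2308]
tool_rot: [-0.001, 0.999, 0.037, -0.0]
contact_force: [-0.9, 0.3, 0.2]
gripper_width: 0.005
```

```bash
cat >> h.py <<'E'
def pose():
    s=manip.state();q=np.array(s['tool_rot']);r=R.from_quat([q[1],q[2],q[3],q[0]]).as_matrix()
    return np.array(s['tool_pos']),r,s
def delta(tgt,yaw=None):
    "tool-frame shift to a world point; yaw = world angle of tool x, deg; shift in CURRENT axes"
    p,r,s=pose();y0=np.degrees(np.arctan2(r[1,0],r[0,0]))
    print('t',round(s['time'],2),'p',p.round(4),'yaw',round(y0,2),'F',np.round(s['contact_force'],1),'w',round(float(s['gripper_width']),3),'tilt',r[:,2].round(3))
    d=r.T@(np.array(tgt)-p); print('shift',d.round(4),'turn',None if yaw is None else round(y0-yaw,2))
E
python3 - <<'E'
from h import *
delta([.462,-.05,.23],4)
c=cams.get_calibration("wrist");print(np.round(c["cam_to_world"],4).tolist())
snap("wrist","w1",s=1.25)
E
```

```text
t 1.77 p [ 0.4634 -0.0486  0.2308] yaw 4.25 F [-0.9  0.3  0.2] w 0.005 tilt [-0.001  0.001 -1.   ]
shift [-0.0015  0.0013  0.0008] turn 0.25
[[0.0751, 0.9608, 0.2668, 0.531], [-0.9972, 0.0726, 0.0192, -0.0443], [-0.0009, -0.2674, 0.9636, 0.3727], [0.0, 0.0, 0.0, 1.0]]
```

View pics/w1.png

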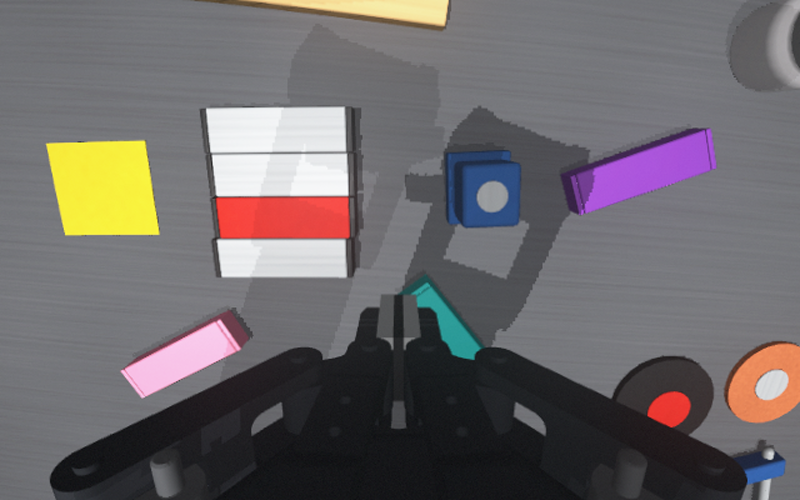

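The wrist view shows the red tube's painted top at (217,198), (350,196), (352,237) and (219,239), the block at (445–520, 150–227) and the patch at (103,188). The shut fingertips are at (398,297). I'll cross-check the tube's pose against the top camera.

Run:
```python
from h import *
np.set_printoptions(precision=4,suppress=True)
def w(pts,z): return pix2w("wrist",(np.array(pts,float)+.5)/1.25-.5,z)
red=w([(217,198),(350,196),(352,237),(219,239)],.025)
print(red,red.mean(0)); d=(red[0]+red[3]-red[1]-red[2])[:2];print(np.degrees(np.arctan2(d[1],d[0])))
print("seams",w([(210,153),(351,152),(217,239),(352,238)],.025))
print("tips",w2pix("wrist",[pose()[0]])*1.25)
print("block foot z0 left edge",w([(445,152),(449,224)],0))
```

```text
[[ 0.4679  0.1114  0.025 ]
 [ 0.478  -0.007   0.025 ]
 [ 0.441  -0.0104  0.025 ]
 [ 0.4302  0.1113  0.025 ]] [0.4543 0.0513 0.025 ]
94.98504519707744
seams [[ 0.5069  0.116   0.025 ]
 [ 0.5159 -0.0062  0.025 ]
 [ 0.43    0.1131  0.025 ]
 [ 0.4401 -0.0105  0.025 ]]
tips [[396.219 317.27 ]]
block foot z0 left edge [[ 0.5213 -0.0894  0.    ]
 [ 0.4543 -0.1003  0.    ]]
```

Call:
jog_arm(targets=[[-0.0015, -0.0037, 0.03, 0], [-0.0015, -0.0037, 0.065, 0], [-0.0015, -0.0037, 0.1, 0], [-0.0015, -0.0037, 0.13, 0], [-0.0015, -0.0037, 0.15, 0]])

```text
time: 2.23
tool_pos: [0.4586, -0.0479, 0.0776]
tool_rot: [-0.0, 0.999, 0.035, -0.002]
contact_force: [0.2, 0.1, -0.6]
gripper_width: -0.0
```

Call:
jog_arm(targets=[[0, 0, 0.02, 0], [0, 0, 0.04, 0], [0, 0, 0.055, 0], [0, 0, 0.065, 0], [0, 0, 0.07, 0]])

```text
time: 2.65
tool_pos: [0.4597, -0.0479, 0.0096]
tool_rot: [-0.0, 0.999, 0.035, -0.001]
contact_force: [-1.2, -0.0, 0.8]
gripper_width: 0.002
```

Run:
```python
from h import *
delta([.4617,-.045,.010],4.4)
snap("wrist","w2",(140,80,500,350),2)
```

```text
t 2.65 p [ 0.4597 -0.0479  0.0096] yaw 3.95 F [-1.2 -0.   0.8] w 0.002 tilt [-0.003  0.001 -1.   ]
shift [ 0.0022 -0.0027 -0.0004] turn -0.45
```

View pics/w2.png

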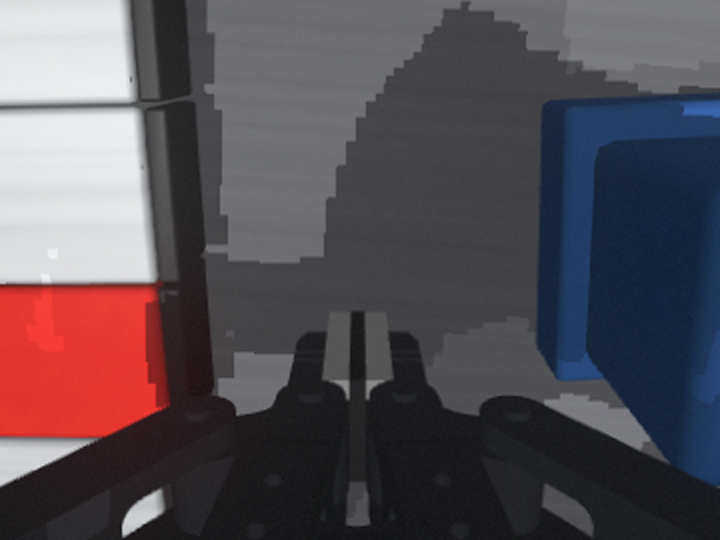

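This close view has the red end seams at crop (162,283) and (172,437), and the fingers standing clear between the tube end and the block. I'll check the centring.

Run:
```python
from h import *
np.set_printoptions(precision=4,suppress=True)
def w(pts,z): return pix2w("wrist",(np.array(pts,float)+.5)/2-.5+[140,80],z)
print(w([(0,285),(160,283),(0,436),(120,437),(0,107),(140,104)],.025))
print('cap edge top',w([(167,292)],.025),'cap foot',w([(208,262),(214,380)],.0))
# finger front face pad tips: tool x +11
p,r,s=pose();print(w2pix("wrist",[p,p+r@[.011,0,0],p+r@[.011,.0075,0],p+r@[.011,-.0075,0]])*2+.5-2*np.array([140,80]))
```

```text
[[ 0.4762  0.0298  0.025 ]
 [ 0.4793 -0.0051  0.025 ]
 [ 0.4385  0.0334  0.025 ]
 [ 0.4408  0.005   0.025 ]
 [ 0.5142  0.0268  0.025 ]
 [ 0.5165 -0.0015  0.025 ]]
cap edge top [[ 0.4773 -0.0065  0.025 ]] cap foot [[ 0.4762 -0.0096  0.    ]
 [ 0.4432 -0.0114  0.    ]]
[[354.5476 348.208 ]
 [354.5417 306.2644]
 [385.8171 306.2847]
 [323.2668 306.2265]]
```

Call:
jog_arm(targets=[[0.0025, 0, 0, -0.45], [0.0025, -0.005, 0, -0.45], [0.0025, -0.01, 0, -0.45], [0.0025, -0.01, 0, -0.45], [0.0025, -0.01, 0, -0.45]])

```text
time: 3.12
tool_pos: [0.4635, -0.0369, 0.012]
tool_rot: [0.0, 0.999, 0.039, 0.001]
contact_force: [-0.1, -0.7, 0.6]
gripper_width: -0.001
```

Run:
```python
from h import *
y=pose()[0][1]
delta([.4620-(y+.045)*.077,y,.010],4.4)
```

```text
t 3.12 p [ 0.4635 -0.0369  0.012 ] yaw 4.52 F [-0.1 -0.7  0.6] w -0.001 tilt [ 0.001 -0.    -1.   ]
shift [-0.0021 -0.0002  0.002 ] turn 0.12
```

Call:
jog_arm(targets=[[-0.001, -0.005, 0, 0], [-0.001, -0.01, 0, 0], [-0.001, -0.015, 0, 0], [-0.001, -0.02, 0, 0], [-0.001, -0.025, 0, 0]])

```text
time: 3.53
tool_pos: [0.4601, -0.0121, 0.0114]
tool_rot: [0.0, 0.999, 0.039, 0.0]
contact_force: [0.3, -2.0, 0.8]
gripper_width: 0.002
```

Call:
jog_arm(targets=[[0, -0.005, 0, 0], [0, -0.01, 0, 0], [0, -0.015, 0, 0], [0, -0.02, 0, 0], [0, -0.025, 0, 0]])

```text
time: 3.95
tool_pos: [0.4581, 0.013, 0.0114]
tool_rot: [0.0, 0.999, 0.039, 0.0]
contact_force: [-0.1, -2.0, 0.2]
gripper_width: 0.001
```

Run:
```python
from h import *
y=pose()[0][1]
delta([.4620-(y+.045)*.077,y,.010],4.4)
snap("wrist","w3",s=1.25)
```

```text
t 3.95 p [0.4581 0.013  0.0114] yaw 4.47 F [-0.1 -2.   0.2] w 0.001 tilt [ 0. -0. -1.]
shift [-0.0006 -0.      0.0014] turn 0.07
```

View pics/w3.png

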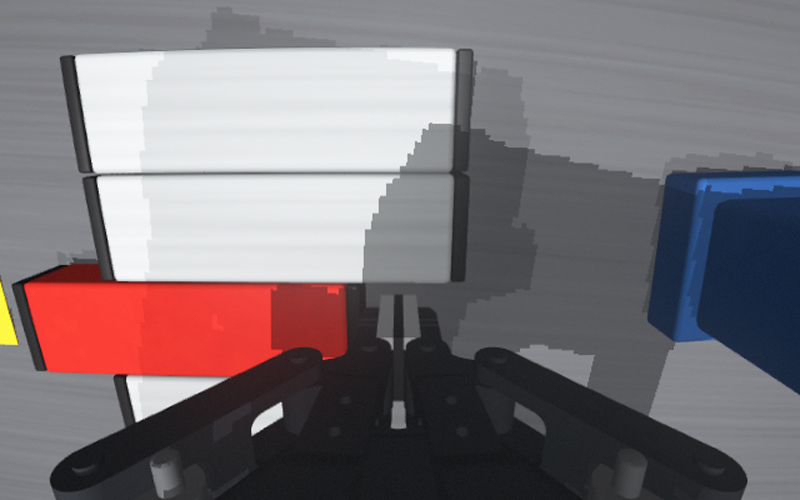

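The red tube slides out to the left (its painted edge runs from 20 to 350 px) at only 2 N. The mid and far tubes are undisturbed, so I'll keep going.

Call:
jog_arm(targets=[[0, -0.006, 0, 0], [0, -0.013, 0, 0], [0, -0.02, 0, 0], [0, -0.027, 0, 0], [0, -0.034, 0, 0]])

```text
time: 4.42
tool_pos: [0.4553, 0.0472, 0.0112]
tool_rot: [-0.0, 0.999, 0.039, -0.0]
contact_force: [-0.9, -2.3, 0.0]
gripper_width: 0.004
```

Call:
jog_arm(targets=[[0, -0.007, 0, 0], [0, -0.014, 0, 0], [0, -0.021, 0, 0], [0, -0.028, 0, 0], [0, -0.035, 0, 0]])

```text
time: 4.83
tool_pos: [0.4526, 0.0821, 0.0113]
tool_rot: [-0.0, 0.999, 0.039, -0.0]
contact_force: [-0.2, -1.1, 0.3]
gripper_width: 0.002
```

Call:
jog_arm(targets=[[0, -0.007, 0, 0], [0, -0.014, 0, 0], [0, -0.021, 0, 0], [0, -0.028, 0, 0], [0, -0.035, 0, 0]])

```text
time: 5.25
tool_pos: [0.4499, 0.1169, 0.0113]
tool_rot: [-0.0, 0.999, 0.039, -0.0]
contact_force: [1.4, -0.8, -0.2]
gripper_width: -0.001
```

Call:
jog_arm(targets=[[0, -0.006, 0, 0], [0, -0.012, 0, 0], [0, -0.017, 0, 0], [0, -0.021, 0, 0], [0, -0.024, 0, 0]])

```text
time: 5.67
tool_pos: [0.448, 0.1406, 0.0113]
tool_rot: [0.0, 0.999, 0.039, -0.0]
contact_force: [0.6, -1.6, -0.4]
gripper_width: 0.0
```

Run:
```python
from h import *
y=pose()[0][1]
delta([.4620-(y+.045)*.077,y,.010],4.4)
snap("wrist","w4",s=1.25)
```

```text
t 5.67 p [0.448  0.1406 0.0113] yaw 4.48 F [ 0.6 -1.6 -0.4] w 0.0 tilt [-0. -0. -1.]
shift [-0.0003 -0.      0.0013] turn 0.08
```

View pics/w4.png

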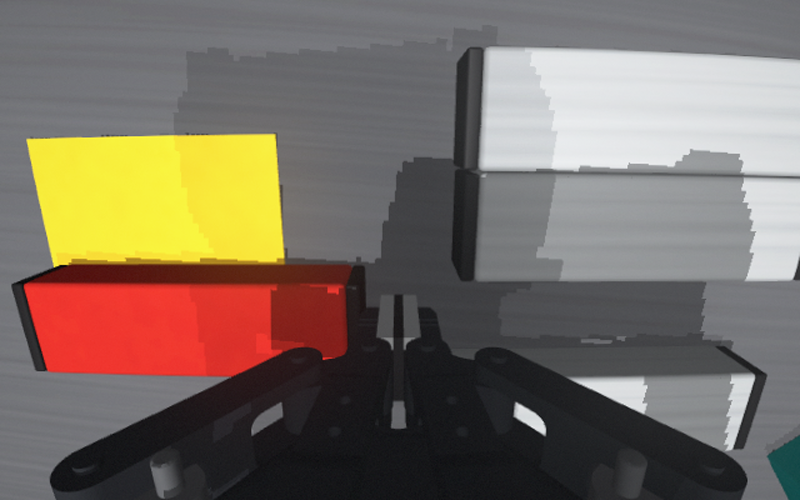

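The red tube is fully out: its rear end is at px 362 and the row's ends are at 455, about 25 mm clear. The other tubes are still in line. Now I'll back off, rise, and turn 90° over the tube with the fingers part open.

Call:
jog_arm(targets=[[0, 0.012, 0, 0], [0, 0.012, -0.03, 0], [0, 0.012, -0.065, 0], [0, 0.012, -0.1, 0], [0, 0.012, -0.135, 0]])

```text
time: 6.13
tool_pos: [0.4486, 0.1283, 0.1476]
tool_rot: [-0.0, 0.999, 0.039, -0.0]
contact_force: [1.1, -0.4, 0.4]
gripper_width: 0.001
```

Call:
jog_arm(targets=[[0, -0.017, 0, -7], [0, -0.034, 0, -14], [0, -0.051, 0, -21], [0, -0.068, 0, -28], [0, -0.085, 0, -35]], fingers=0.75)

```text
time: 6.55
tool_pos: [0.4423, 0.2139, 0.1465]
tool_rot: [-0.0, 0.94, 0.34, 0.0]
contact_force: [-0.1, -0.2, 0.4]
gripper_width: 0.709
```

Call:
jog_arm(targets=[[0, 0, 0, -7], [0, 0, 0, -14], [0, 0, 0, -21], [0, 0, 0, -28], [0, 0, 0, -35]])

```text
time: 6.97
tool_pos: [0.4423, 0.2132, 0.1463]
tool_rot: [-0.0, 0.794, 0.607, 0.0]
contact_force: [0.5, 0.0, 0.1]
gripper_width: 0.753
```

Call:
jog_arm(targets=[[0, 0, 0, -7], [0, 0, 0, -14], [0, 0, 0, -20], [0, 0, 0, -20], [0, 0, 0, -20]])

```text
time: 7.38
tool_pos: [0.4424, 0.2131, 0.1463]
tool_rot: [-0.0, 0.68, 0.733, 0.0]
contact_force: [0.1, -0.1, 0.0]
gripper_width: 0.748
```

Run:
```python
from h import *
delta([.4428,.213,.15],94.4)
print(pose()[2]['joint_pos'].round(2))
snap("wrist","w5",s=1.25)
```

```text
t 7.38 p [0.4424 0.2131 0.1463] yaw 94.3 F [ 0.1 -0.1  0. ] w 0.748 tilt [-0.  0. -1.]
shift [-0.0001  0.0004 -0.0037] turn -0.1
[ 0.3  -0.21  2.    0.    1.35  0.22]
```

View pics/w5.png

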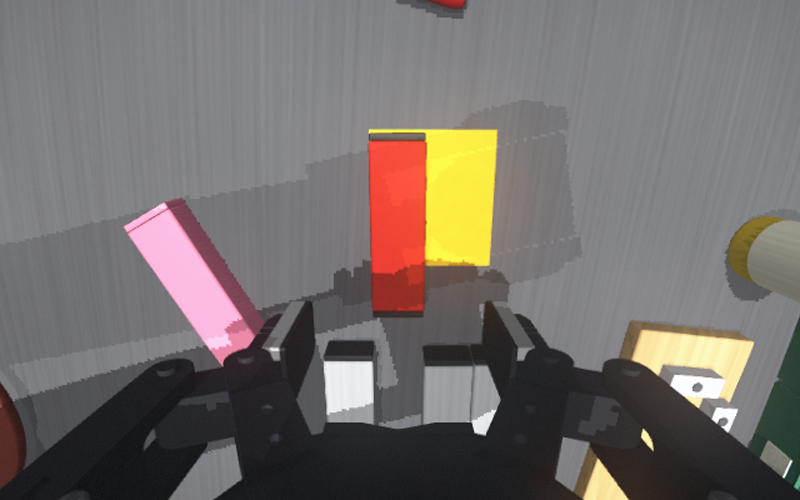

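The red tube's top runs from (369,137) to (424,315), straight between the open jaws, partly over the patch. The pink tube is at left, with its near end hidden behind a finger at about (262,330). I'll work out both positions.

Run:
```python
from h import *
np.set_printoptions(precision=4,suppress=True)
def w(pts,z): return pix2w("wrist",(np.array(pts,float)+.5)/1.25-.5,z)
r=w([(369,138),(426,138),(424,313),(373,313)],.025);print(r,r.mean(0))
d=(r[0]+r[1]-r[2]-r[3])[:2];print(np.degrees(np.arctan2(d[1],d[0])))
print("pink foot",w([(182,200),(262,320)],0),w([(165,208),(225,355)],.025))
c=(np.array([[281,350],[339,328],[313,373]])+.5)/1.25-.5
print("pink top cam",pix2w("top",c,.025))
```

```text
[[0.4189 0.2786 0.025 ]
 [0.4554 0.2814 0.025 ]
 [0.4655 0.1596 0.025 ]
 [0.4287 0.1568 0.025 ]] [0.4421 0.2191 0.025 ]
94.69108149715059
pink foot [[0.2809 0.2245 0.    ]
 [0.3394 0.1318 0.    ]] [[0.2821 0.223  0.025 ]
 [0.3189 0.113  0.025 ]]
pink top cam [[0.3024 0.2255 0.025 ]
 [0.3472 0.1009 0.025 ]
 [0.2529 0.1576 0.025 ]]
```

Call:
jog_arm(targets=[[0.006, 0, 0.025, 0], [0.006, 0, 0.055, 0], [0.006, 0, 0.08, 0], [0.006, 0, 0.1, 0], [0.006, 0, 0.115, 0]])

```text
time: 7.85
tool_pos: [0.4406, 0.2186, 0.029]
tool_rot: [-0.001, 0.68, 0.733, -0.001]
contact_force: [-0.0, -0.0, 0.2]
gripper_width: 0.75
```

Call:
jog_arm(targets=[[0, 0, 0.01, 0], [0, 0, 0.018, 0], [0, 0, 0.024, 0], [0, 0, 0.027, 0], [0, 0, 0.027, 0]])

```text
time: 8.27
tool_pos: [0.4421, 0.219, 0.0043]
tool_rot: [-0.0, 0.679, 0.734, 0.0]
contact_force: [0.6, -0.2, -0.5]
gripper_width: 0.749
```

Call:
jog_arm(targets=[[0, 0, 0, 0], [0, 0, 0, 0], [0, 0, 0, 0], [0, 0, 0, 0], [0, 0, 0, 0]], fingers=0.3)

```text
time: 8.68
tool_pos: [0.443, 0.2193, 0.0055]
tool_rot: [0.001, 0.679, 0.734, 0.001]
contact_force: [1.1, 0.8, 5.2]
gripper_width: 0.432
```

Call:
jog_arm(targets=[[0, 0, 0, 0], [0, 0, 0, 0], [0, 0, 0, 0], [0, 0, 0, 0], [0, 0, 0, 0]], fingers=0.0)

```text
time: 9.1
tool_pos: [0.443, 0.2193, 0.0055]
tool_rot: [0.0, 0.679, 0.734, 0.001]
contact_force: [0.0, -0.9, 6.2]
gripper_width: 0.429
```

Run:
```python
from h import *
delta([.4421,.219,.004],94.5)
snap("wrist","w6",s=1.25)
```

```text
t 9.1 p [0.443  0.2193 0.0055] yaw 94.46 F [ 0.  -0.9  6.2] w 0.429 tilt [ 0.002  0.001 -1.   ]
shift [-0.0002 -0.001   0.0015] turn -0.04
```

View pics/w6.png

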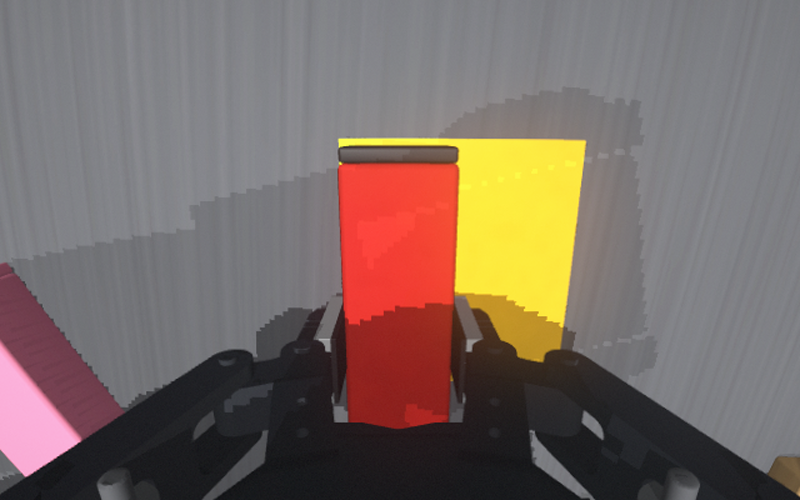

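Gripped at 0.43 open (about 37 mm), with pads on both sides and the tube straight. The far cap edge is at (398,150). Now I'll lift and carry to short of the seat.

Call:
jog_arm(targets=[[0, 0, -0.01, 0], [0, 0, -0.03, 0], [0, 0, -0.055, 0], [0, 0, -0.08, 0], [0, 0, -0.1, 0]])

```text
time: 9.57
tool_pos: [0.4415, 0.2187, 0.1055]
tool_rot: [-0.0, 0.679, 0.734, -0.0]
contact_force: [0.7, 0.1, -2.8]
gripper_width: 0.432
```

Call:
jog_arm(targets=[[-0.01, 0.01, 0, 0], [-0.03, 0.03, 0, 0], [-0.052, 0.055, 0, 0], [-0.075, 0.08, 0, 0], [-0.1, 0.105, 0, 0]])

```text
time: 9.98
tool_pos: [0.5545, 0.1259, 0.1024]
tool_rot: [-0.001, 0.679, 0.734, -0.001]
contact_force: [-0.1, 0.6, -2.6]
gripper_width: 0.432
```

Call:
jog_arm(targets=[[-0.025, 0.025, 0, 2], [-0.05, 0.052, 0, 4], [-0.075, 0.08, 0, 6], [-0.093, 0.1, 0, 7.7], [-0.104, 0.11, 0, 7.7]])

```text
time: 10.4
tool_pos: [0.6737, 0.0289, 0.102]
tool_rot: [-0.0, 0.728, 0.686, -0.001]
contact_force: [-0.3, 0.2, -2.5]
gripper_width: 0.433
```

Call:
jog_arm(targets=[[0, 0, 0, 0], [0, 0, 0, 0], [0, 0, 0, 0]])

```text
time: 10.65
tool_pos: [0.6708, 0.0323, 0.1024]
tool_rot: [-0.001, 0.727, 0.687, -0.001]
contact_force: [0.1, 0.1, -3.2]
gripper_width: 0.427
```

Run:
```python
from h import *
delta([.6741,.0326,.104],86.75)
snap("wrist","w7",s=1.25)
```

```text
t 10.65 p [0.6708 0.0323 0.1024] yaw 86.77 F [ 0.1  0.1 -3.2] w 0.427 tilt [-0.003  0.    -1.   ]
shift [ 0.0005  0.0033 -0.0016] turn 0.02
```

View pics/w7.png

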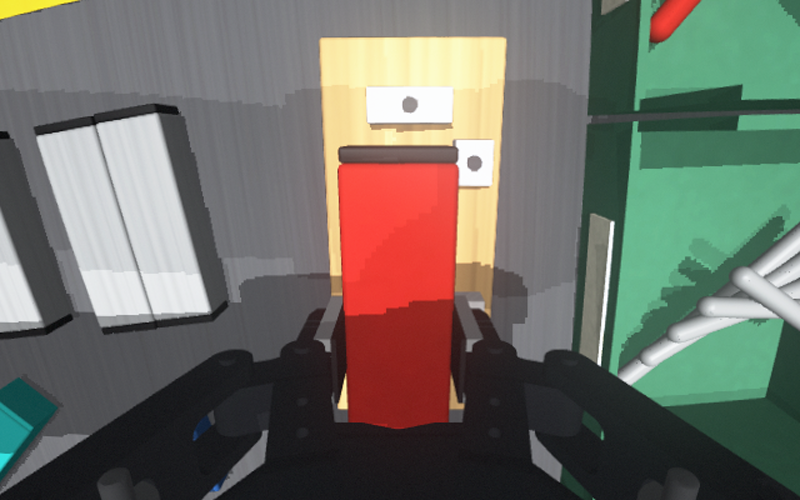

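The tube is held level over the board. The end stop's top is at (367–452, 87–123), the far small stop at (455–494, 140–187), and the tube's end cap at (339–458, 147). I'll work out the remaining shift.

Run:
```python
from h import *
np.set_printoptions(precision=4,suppress=True)
def w(pts,z): return pix2w("wrist",(np.array(pts,float)+.5)/1.25-.5,z)
p,r,s=pose()
tf=lambda q:(q-p)@r   # tool frame
print("endstop top",tf(w([(367,88),(452,87),(452,121),(368,122)],.034)))
print("small stop top (left face, then right)",tf(w([(455,145),(494,140),(494,184)],.034)))
print("board far corners",tf(w([(320,38),(506,38)],.018)))
print("board L edge",tf(w([(320,38),(329,260)],.018)))
print("tube end",tf(w([(340,148),(457,148)],p[2]+.0195)))
print("tube sides",tf(w([(341,250),(456,250)],p[2]+.0195)))
seat=np.array([.6827,.0421,.0305]);print("topcam seat rel",tf(seat))
```

```text
endstop top [[ 0.0914 -0.0153  0.0689]
 [ 0.092   0.0272  0.0688]
 [ 0.0756  0.0277  0.0688]
 [ 0.075  -0.0151  0.0689]]
small stop top (left face, then right) [[0.0636 0.0297 0.0688]
 [0.0663 0.0498 0.0687]
 [0.0436 0.0512 0.0687]]
board far corners [[ 0.1184 -0.0409  0.085 ]
 [ 0.1187  0.057   0.0847]]
board L edge [[ 0.1184 -0.0409  0.085 ]
 [-0.0037 -0.0412  0.085 ]]
tube end [[ 0.0641 -0.0173 -0.0194]
 [ 0.0642  0.0179 -0.0195]]
tube sides [[ 0.0322 -0.0181 -0.0194]
 [ 0.0323  0.0189 -0.0195]]
topcam seat rel [0.01   0.0115 0.0723]
```

Both cameras agree: about 10 mm short of the end stop, about 11.5 mm short of the small stops, and parallel. I'll descend.

Call:
jog_arm(targets=[[0, 0.003, 0.015, 0], [0, 0.005, 0.03, 0], [0, 0.005, 0.045, 0], [0, 0.005, 0.058, 0], [0, 0.005, 0.066, 0]])

```text
time: 11.12
tool_pos: [0.6749, 0.0324, 0.0342]
tool_rot: [-0.002, 0.727, 0.687, -0.002]
contact_force: [-0.0, -0.2, -3.0]
gripper_width: 0.427
```

Call:
jog_arm(targets=[[0, 0, 0.003, 0], [0, 0, 0.006, 0], [0, 0, 0.009, 0], [0, 0, 0.011, 0], [0, 0, 0.011, 0]])

```text
time: 11.53
tool_pos: [0.6775, 0.032, 0.0275]
tool_rot: [0.0, 0.727, 0.687, 0.0]
contact_force: [0.6, -0.1, -2.6]
gripper_width: 0.429
```

Call:
jog_arm(targets=[[0, 0, 0.001, 0], [0, 0, 0.001, 0], [0, 0, 0.001, 0], [0, 0, 0.001, 0]])

```text
time: 11.87
tool_pos: [0.6774, 0.032, 0.0266]
tool_rot: [0.0, 0.727, 0.687, 0.0]
contact_force: [-0.4, -0.1, -3.1]
gripper_width: 0.425
```

Run:
```python
from h import *
delta([.6827,.0421,.0235],86.75)
```

```text
t 11.87 p [0.6774 0.032  0.0266] yaw 86.77 F [-0.4 -0.1 -3.1] w 0.425 tilt [ 0.001 -0.    -1.   ]
shift [0.0104 0.0047 0.0031] turn 0.02
```

Call:
jog_arm(targets=[[0, 0, 0.001, 0], [0, 0, 0.0015, 0], [0, 0, 0.002, 0], [0, 0, 0.002, 0], [0, 0, 0.002, 0]])

```text
time: 12.28
tool_pos: [0.6772, 0.032, 0.0242]
tool_rot: [-0.0, 0.727, 0.687, -0.0]
contact_force: [0.3, 0.4, -3.1]
gripper_width: 0.43
```

Call:
jog_arm(targets=[[0, 0, 0.0005, 0], [0, 0, 0.001, 0], [0, 0, 0.001, 0], [0, 0, 0.001, 0]])

```text
time: 12.62
tool_pos: [0.6773, 0.032, 0.0236]
tool_rot: [0.0, 0.727, 0.687, 0.0]
contact_force: [-0.5, -0.4, -0.4]
gripper_width: 0.432
```

The tube has touched the wood. I'll slide it towards the end stop.

Call:
jog_arm(targets=[[0.002, 0, 0, 0], [0.004, 0, 0, 0], [0.006, 0, 0, 0], [0.008, 0, 0, 0], [0.008, 0, 0, 0]])

```text
time: 13.03
tool_pos: [0.6779, 0.0405, 0.0235]
tool_rot: [0.0, 0.727, 0.687, 0.0]
contact_force: [0.0, -0.1, -0.6]
gripper_width: 0.428
```

Call:
jog_arm(targets=[[0.0005, 0, 0, 0], [0.001, 0, 0, 0], [0.0015, 0, 0, 0], [0.0015, 0, 0, 0]])

```text
time: 13.37
tool_pos: [0.6779, 0.0414, 0.0236]
tool_rot: [0.0, 0.727, 0.687, 0.0]
contact_force: [-0.7, -1.5, 0.2]
gripper_width: 0.426
```

Call:
jog_arm(targets=[[0.0005, 0, 0, 0], [0.001, 0, 0, 0], [0.001, 0, 0, 0], [0.001, 0, 0, 0]])

```text
time: 13.7
tool_pos: [0.678, 0.0419, 0.0236]
tool_rot: [0.0, 0.727, 0.687, -0.0]
contact_force: [-0.9, -4.7, 1.3]
gripper_width: 0.426
```

End contact at about 5 N. Now the side stops.

Call:
jog_arm(targets=[[0.0005, 0.001, 0, 0], [0.0005, 0.002, 0, 0], [0.0005, 0.003, 0, 0], [0.0005, 0.0035, 0, 0], [0.0005, 0.0035, 0, 0]])

```text
time: 14.12
tool_pos: [0.6786, 0.0418, 0.0236]
tool_rot: [-0.002, 0.726, 0.687, -0.004]
contact_force: [-11.1, -5.9, 9.1]
gripper_width: 0.427
```

Call:
jog_arm(targets=[[0, 0.0005, 0, 0], [0, 0.001, 0, 0], [0, 0.0015, 0, 0], [0, 0.0015, 0, 0]])

```text
time: 14.45
tool_pos: [0.6799, 0.0418, 0.0237]
tool_rot: [-0.002, 0.726, 0.687, -0.004]
contact_force: [-12.2, -6.3, 11.2]
gripper_width: 0.43
```

Call:
jog_arm(targets=[[0, 0.0005, 0, 0], [0, 0.001, 0, 0], [0, 0.001, 0, 0], [0, 0.001, 0, 0]])

```text
time: 14.78
tool_pos: [0.6809, 0.0418, 0.0237]
tool_rot: [-0.002, 0.726, 0.687, -0.004]
contact_force: [-11.9, -6.4, 10.7]
gripper_width: 0.43
```

Run:
```python
from h import *
delta([.6827,.0421,.0235],86.75)
snap("wrist","w8",(220,60,460,330),2.2)
```

```text
t 14.78 p [0.6809 0.0418 0.0237] yaw 86.84 F [-11.9  -6.4  10.7] w 0.43 tilt [-0.008 -0.002 -1.   ]
shift [0.0004 0.0018 0.0002] turn 0.09
```

View pics/w8.png

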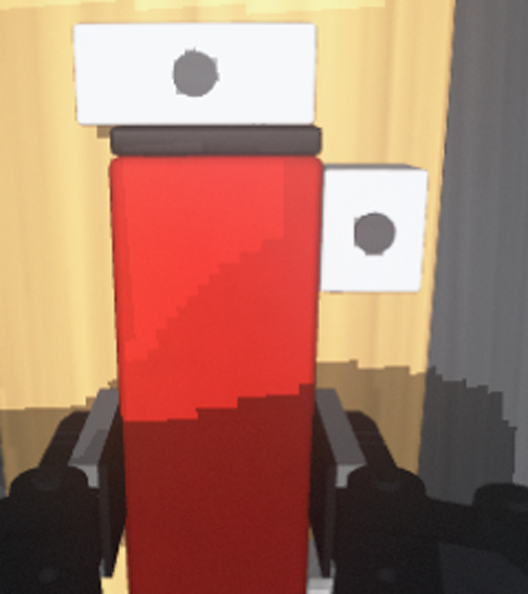

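The tube's cap meets the end stop (row 124), and its right side (x≈320) lies beside the small stop (left edge x≈324). I'll compute the remaining gap at true heights.

Run:
```python
from h import *
np.set_printoptions(precision=4,suppress=True)
def w(pts,z): return pix2w("wrist",(np.array(pts,float)+.5)/2.2-.5+[220,60],z)
p,r,s=pose();A=np.radians(86.75);Rb=np.array([[np.sin(A),np.cos(A)],[-np.cos(A),np.sin(A)]])
f=lambda q:(q[:,:2]-[.6827,.0421])@Rb*1000   # board frame mm from seat
print("tube R side",f(w([(322,170),(320,240),(317,350)],.043)))
print("tube L side",f(w([(110,170),(117,300)],.043)))
print("small stop L/R",f(w([(323,170),(323,288),(427,172),(420,290)],.034)))
print("end stop near L/R",f(w([(77,124),(315,124)],.034)))
print("tube end top edge",f(w([(115,127),(318,127)],.043)))
```

```text
tube R side [[16.6572 56.8562]
 [16.8049 44.5572]
 [17.1199 23.8688]]
tube L side [[-20.1333  56.7384]
 [-19.7257  33.3223]]
small stop L/R [[18.1108 56.1183]
 [19.0596 33.4648]
 [37.5764 55.9003]
 [38.036  33.1604]]
end stop near L/R [[-27.3633  64.361 ]
 [ 16.3113  64.4447]]
tube end top edge [[-19.0176  64.0228]
 [ 15.6854  64.1177]]
```

About 1.5–2 mm still to go, and the force is mostly drag from pressing down. I'll ease up 0.7 mm and go on.

Call:
jog_arm(targets=[[0, 0, -0.0007, 0], [0, 0, -0.0007, 0], [0, 0.0005, -0.0007, 0], [0, 0.001, -0.0007, 0], [0, 0.001, -0.0007, 0]])

```text
time: 15.25
tool_pos: [0.6819, 0.0417, 0.0236]
tool_rot: [-0.002, 0.726, 0.687, -0.004]
contact_force: [-10.5, -6.8, 6.9]
gripper_width: 0.431
```

Call:
jog_arm(targets=[[0, 0.0005, 0, 0], [0, 0.001, 0, 0], [0, 0.001, 0, 0]])

```text
time: 15.5
tool_pos: [0.682, 0.0417, 0.0237]
tool_rot: [-0.003, 0.726, 0.687, -0.004]
contact_force: [-13.8, -5.6, 9.9]
gripper_width: 0.431
```

Call:
jog_arm(targets=[[0, 0.0005, 0, 0], [0, 0.001, 0, 0], [0, 0.001, 0, 0]])

```text
time: 15.75
tool_pos: [0.6821, 0.0417, 0.0237]
tool_rot: [-0.004, 0.726, 0.687, -0.005]
contact_force: [-17.0, -7.8, 12.3]
gripper_width: 0.433
```

It stopped at x=0.682 with the force rising, so it is home against the side stops. I'll release.

Call:
jog_arm(targets=[[0, 0, 0, 0], [0, 0, 0, 0], [0, 0, 0, 0], [0, 0, 0, 0], [0, 0, 0, 0]], fingers=0.65)

```text
time: 16.17
tool_pos: [0.6871, 0.0429, 0.0241]
tool_rot: [0.0, 0.727, 0.687, 0.0]
contact_force: [-0.1, -0.2, -0.3]
gripper_width: 0.651
```

Run:
```python
from h import *
delta([.6827,.0421,.0235],86.75)
snap("wrist","w9",(220,60,460,330),2.2)
```

```text
t 16.17 p [0.6871 0.0429 0.0241] yaw 86.78 F [-0.1 -0.2 -0.3] w 0.651 tilt [ 0.001  0.    -1.   ]
shift [-0.001  -0.0044  0.0006] turn 0.03
```

View pics/w9.png

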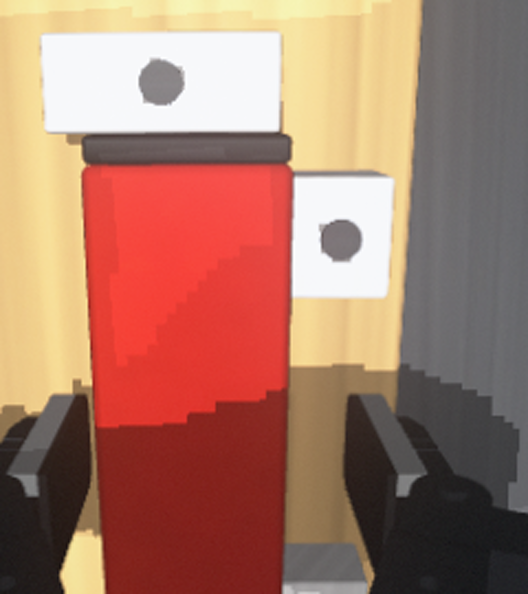

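The tube is released, and the fingers are clear on both sides. Next I'll check the gaps to the stops.

Run:
```python
from h import *
np.set_printoptions(precision=4,suppress=True)
def w(pts,z): return pix2w("wrist",(np.array(pts,float)+.5)/2.2-.5+[220,60],z)
A=np.radians(86.75);Rb=np.array([[np.sin(A),np.cos(A)],[-np.cos(A),np.sin(A)]])
f=lambda q:(q[:,:2]-[.6827,.0421])@Rb*1000
print("tube R side",f(w([(292,180),(291,250),(288,380)],.043)))
print("tube L side",f(w([(83,180),(95,400)],.043)))
print("small stop R",f(w([(393,180),(387,295)],.034)), "near small stop L top",f(w([(284,545)],.034)))
print("end stop near",f(w([(43,132),(280,131)],.034)),"L/R far",f(w([(42,33),(281,33)],.034)))
print("tube end top edge",f(w([(88,136),(288,136)],.043)))
print("board R edge",f(w([(420,30),(401,370)],.018)))
```

```text
tube R side [[17.6331 56.3777]
 [17.8119 43.9268]
 [17.9926 18.9635]]
tube L side [[-18.951   56.3551]
 [-18.7103  14.814 ]]
small stop R [[37.6493 55.6236]
 [37.9528 33.2416]] near small stop L top [[ 19.3086 -23.366 ]]
end stop near [[-27.6883  64.3472]
 [ 16.1339  64.5023]] L/R far [[-26.8827  81.7227]
 [ 15.9262  81.654 ]]
tube end top edge [[-17.7419  63.8852]
 [ 16.7336  63.8995]]
board R edge [[45.3044 84.1456]
 [46.4121 11.4288]]
```

Within measuring error the tube is home: side 17.8 against stop face 17.8 mm, end 63.9 against about 64 mm. I'll centre the fingers, retreat upward, and take a last overall look.

Call:
jog_arm(targets=[[0, -0.002, 0, 0], [0, -0.004, 0, 0], [0, -0.004, -0.004, 0], [0, -0.004, -0.012, 0], [0, -0.004, -0.025, 0]])

```text
time: 16.63
tool_pos: [0.6818, 0.0428, 0.0484]
tool_rot: [-0.001, 0.727, 0.687, -0.001]
contact_force: [-0.4, 0.4, -0.4]
gripper_width: 0.649
```

Call:
jog_arm(targets=[[0, 0, -0.025, 0], [0, 0, -0.055, 0], [0, 0, -0.09, 0], [0, 0, -0.125, 0], [0, 0, -0.15, 0]])

```text
time: 17.05
tool_pos: [0.6842, 0.0427, 0.2051]
tool_rot: [0.002, 0.727, 0.687, 0.002]
contact_force: [0.4, 0.4, 0.4]
gripper_width: 0.653
```

Call:
jog_arm(targets=[[-0.03, -0.03, 0, 0], [-0.06, -0.06, 0, 0], [-0.085, -0.085, 0, 0], [-0.1, -0.1, 0, 0], [-0.1, -0.1, 0, 0]])

```text
time: 17.47
tool_pos: [0.5753, -0.0539, 0.2008]
tool_rot: [0.001, 0.728, 0.686, -0.0]
contact_force: [0.5, -0.6, 0.3]
gripper_width: 0.647
```

Run:
```python
from h import *
delta([.6827,.0421,.2],86.75)
snap("top","top1",(140,90,460,290),2.5)
```

```text
t 17.47 p [ 0.5753 -0.0539  0.2008] yaw 86.58 F [ 0.5 -0.6  0.3] w 0.647 tilt [ 0.001 -0.001 -1.   ]
shift [0.1022 0.1015 0.0008] turn -0.17
```

I've hit the picture limit, so I'll check numerically instead, with the red blob's position and the before/after differences at the other objects.

Run:
```python
from h import *
np.set_printoptions(precision=4,suppress=True)
snap("scene","sc1")
for n,a,b in(("top","top0","top1"),("scene","sc0","sc1")):
    A,B=[cv2.imread(f'pics/{x}_raw.png').astype(int) for x in(a,b)]
    m=((B[...,2]>150)&(B[...,1]<70)&(B[...,0]<70)).astype(np.uint8)
    k,l,st,ce=cv2.connectedComponentsWithStats(m)
    for i in range(1,k):
        if st[i,4]>60: print(n,'red',st[i],pix2w(n,[ce[i]],.043)[0])
    def chg(P,nm):
        u=w2pix(n,P).astype(int); x0,y0=u.min(0);x1,y1=u.max(0)
        print(n,nm,'mean|diff|',abs(A[y0:y1+1,x0:x1+1]-B[y0:y1+1,x0:x1+1]).mean().round(1))
    box=lambda x,y,h,z:[[x+i*h,y+j*h,z] for i in(-1,1) for j in(-1,1)]
    for nm,x in(("near",.417),("mid",.4935),("far",.531)): chg(box(x,.056,.012,.025),nm)
    # white mask edges of row
    for nm,I in(("before",A),("after",B)):
        w=(I.min(2)>200).astype(np.uint8);k,l,st,ce=cv2.connectedComponentsWithStats(w)
        print(n,nm,[(st[i].tolist(),ce[i].round(1).tolist()) for i in range(1,k) if st[i,4]>250])
```

```text
top red [207  50  38  47 287] [0.8796 0.2212 0.043 ]
top red [235  77  19  19  80] [0.8246 0.1657 0.043 ]
top red [230  78   6  18  61] [0.825  0.2015 0.043 ]
top red [367 108  14  13 144] [ 0.7424 -0.1842  0.043 ]
top red [269 131  30  13 381] [0.6823 0.0628 0.043 ]
top red [ 99 180  20  25  98] [0.5405 0.5402 0.043 ]
top red [160 217  15  35 264] [0.4268 0.3776 0.043 ]
top red [434 277  18  19 256] [ 0.2729 -0.3524  0.043 ]
top near mean|diff| 112.4
top mid mean|diff| 75.1
top far mean|diff| 36.3
top before [([513, 0, 102, 43, 2958], [566.8, 17.2]), ([263, 185, 46, 32, 1175], [285.2, 200.2]), ([265, 227, 45, 18, 608], [287.0, 235.6]), ([225, 264, 45, 35, 599], [247.0, 281.0])]
top after [([513, 0, 102, 43, 3259], [567.6, 17.4]), ([263, 187, 29, 30, 659], [275.5, 200.7]), ([265, 230, 22, 15, 267], [274.8, 236.5]), ([225, 264, 45, 35, 604], [247.0, 281.0])]
scene red [411 141  21  19  89] [0.4565 0.3504 0.043 ]
scene red [355 234  53  29 365] [0.6879 0.021  0.043 ]
scene red [486 253  22  37 138] [0.87   0.2102 0.043 ]
scene near mean|diff| 108.5
scene mid mean|diff| 12.4
scene far m
[... 319 characters left out ...]
]), ([325, 227, 105, 61, 2692], [374.9, 254.7]), ([55, 237, 16, 48, 306], [62.2, 261.0]), ([34, 244, 14, 50, 322], [40.5, 268.9]), ([551, 270, 89, 130, 8172], [604.4, 345.6]), ([177, 292, 34, 29, 764], [193.5, 306.2]), ([424, 302, 29, 37, 335], [434.2, 324.1])]
scene after [([0, 40, 213, 106, 11272], [98.9, 90.3]), ([453, 64, 89, 55, 2076], [502.1, 88.7]), ([443, 135, 79, 55, 325], [471.1, 158.3]), ([318, 187, 54, 35, 981], [344.8, 204.3]), ([342, 225, 88, 63, 958], [393.5, 253.1]), ([54, 237, 17, 48, 323], [62.0, 260.7]), ([34, 244, 14, 50, 332], [40.5, 268.9]), ([547, 263, 93, 137, 8426], [603.8, 345.4]), ([177, 292, 34, 29, 780], [193.5, 306.3]), ([424, 302, 29, 37, 345], [434.1, 324.0])]
```

The mid and far tubes are unchanged in the scene view (same box). The arm hides the near tube, so I'll move aside and recheck that one.

Call:
jog_arm(targets=[[-0.03, -0.01, -0.01, 0], [-0.065, -0.025, -0.02, 0], [-0.1, -0.04, -0.03, 0], [-0.135, -0.052, -0.03, 0], [-0.17, -0.065, -0.03, 0]])

```text
time: 17.98
tool_pos: [0.5038, -0.2186, 0.2313]
tool_rot: [0.002, 0.726, 0.688, 0.001]
contact_force: [1.2, -0.2, -0.2]
gripper_width: 0.654
```

Call:
jog_arm(targets=[[-0.035, -0.013, 0, 0], [-0.07, -0.026, 0, 0], [-0.105, -0.04, 0, 0], [-0.14, -0.05, 0, 0], [-0.17, -0.065, 0, 0]])

```text
time: 18.4
tool_pos: [0.429, -0.3856, 0.2301]
tool_rot: [0.001, 0.726, 0.687, 0.0]
contact_force: [0.9, 1.4, -0.4]
gripper_width: 0.651
```

Call:
jog_arm(targets=[[-0.03, -0.01, 0, 0], [-0.06, -0.02, 0, 0], [-0.08, -0.03, 0, 0], [-0.09, -0.03, 0, 0], [-0.09, -0.03, 0, 0]])

```text
time: 18.82
tool_pos: [0.3938, -0.4735, 0.2294]
tool_rot: [0.001, 0.727, 0.686, 0.0]
contact_force: [0.0, 0.7, 0.9]
gripper_width: 0.648
```

Run:
```python
from h import *
np.set_printoptions(precision=4,suppress=True)
delta([.45,-.4,.2])
snap("top","top2");snap("scene","sc2")
for n,a,b in(("top","top0","top2"),("scene","sc0","sc2")):
    A,B=[cv2.imread(f'pics/{x}_raw.png') for x in(a,b)]
    for nm,f in(("white",lambda I:I.min(2)>195),("yellow",lambda I:(I[...,0]<60)&(I[...,1]>200)&(I[...,2]>200)),
      ("blue",lambda I:(I[...,0].astype(int)>I[...,2]+60)&(I[...,0]>I[...,1].astype(int)+40)),("red",lambda I:(I[...,2]>130)&(I[...,1]<70)&(I[...,0]<70))):
        for w,I in(("0",A),("2",B)):
            k,l,st,ce=cv2.connectedComponentsWithStats(f(I).astype(np.uint8))
            print(n,nm,w,[st[i].tolist() for i in range(1,k) if st[i,4]>120 and (n!="top" or 200<ce[i,0]<400 and 105<ce[i,1]<260) and (n!="scene" or 230<ce[i,0]<440 and 120<ce[i,1]<290)])
            if nm=="red" and n=="top" and w=="2":
                for i in range(1,k):
                    if st[i,4]>300:
                        c,sz,an=cv2.minAreaRect(np.argwhere(l==i)[:,::-1].astype(np.float32)); print(c,sz,an,pix2w(n,[ce[i]],.043)[0])
```

```text
t 18.82 p [ 0.3938 -0.4735  0.2294] yaw 86.68 F [0.  0.7 0.9] w 0.648 tilt [ 0.001 -0.001 -1.   ]
shift [0.0767 0.0518 0.0294] turn None
top white 0 [[263, 185, 46, 32, 1210], [265, 227, 45, 18, 616]]
top white 2 [[263, 185, 46, 32, 1224], [265, 227, 45, 18, 623]]
top yellow 0 [[202, 202, 38, 36, 1158]]
top yellow 2 [[202, 202, 38, 36, 1155]]
top blue 0 [[340, 194, 24, 25, 396]]
top blue 2 [[384, 188, 37, 22, 293], [340, 194, 24, 26, 400]]
top red 0 [[367, 108, 14, 13, 148], [265, 213, 46, 18, 589]]
top red 2 [[367, 108, 14, 13, 145], [269, 131, 45, 14, 583]]
(291.0, 137.5) (13.0, 44.0) 90.0 [0.6809 0.0422 0.043 ]
(484.0826416015625, 295.29449462890625) (15.257855415344238, 93.72286224365234) 50.09211349487305 [ 0.2467 -0.463   0.043 ]
(477.00006103515625, 344.0000305175781) (11.313708305358887, 162.63455200195312) 45.0 [ 0.1118 -0.4393  0.043 ]
(408.16455078125, 357.6141357421875) (17.740100860595703, 101.08584594726562) 46.0609130859375 [ 0.0831 -0.2496  0.043 ]
scene white 0 [[321, 136, 27, 25, 312], [302, 171, 44, 25, 439], [318, 188, 54, 35, 994], [325, 226, 105, 62, 2918], [298, 263, 21, 18, 150]]
scene white 2 [[321, 136, 27, 25, 288], [302, 171, 44, 25, 445], [318, 187, 54, 36, 1014], [325, 224, 105, 64, 1891], [295, 263, 24, 18, 179]]
scene yellow 0 []
scene yellow 2 []
scene blue 0 [[265, 204, 26, 21, 256], [263, 224, 33, 18, 170]]
scene blue 2 [[265, 204, 26, 21, 256], [263, 224, 33, 18, 173]]
scene red 0 []
scene red 2 [[355, 234, 53, 29, 123]]
```

```bash
python3 -c "
from plant import manip
print(manip.job_done())"
```

```text
the job is handed in; nothing more can be done
None
```

The red tube now lies on the board against the end stop and both small stops, released. I handed the job in at about 18.9 s, and no verdict was reported.

**What I did:**
- **Push:** I pushed the tube endways over the yellow patch with the shut fingers, at about 2 N. It stopped about 25 mm clear of the row.
- **Carry and lay down:** I gripped it across its middle and laid it on the wood. I then slid it against the end stop (about 6 N), and then the side stops (force rising to 17 N).
- **Release:** I opened the fingers, rose straight up and moved away.

**Last checks:**
- **Seating:** After release, the wrist camera put the tube's side and end within about 0.5 mm of the stop faces.
- **Everything else:** The before and after masks for the other three tubes, the block and the patch match to within a pixel. I did not recheck the tub, the oil bottle, the screwdriver or the look-alikes. The spray can's red cap had not moved in the top view.

**Disagreements:**
- **Red blob from above:** In the top view, the red blob's centre came out about 2 mm short of the seat towards the robot. I put this down to the tube's visible side face biasing the measurement.
- **Last picture not viewed:** I had reached the limit of 12, so the final comparison was done by image code only.

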